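# Set out a kiln layer: props, witness cones and tumbler

## Task

Set out the layer on the kiln shelf so that the next shelf can go on above the tumbler: stand the three tall props upright on the three bare square marks, centred on them, stand the witness-cone pack midway between the two front props with its row of cones running along the front edge, and stand the tumbler upright in the middle of the shelf. The front is the edge with two marks. Set the tumbler and the cones down gently, without dropping or tipping them, and leave the two short props standing where they are.

Things in the scene. Friction and masses are not known exactly. Their poses are not given: they have to be found in the camera images.
- hearth: Fixed square kiln hearth (280 mm), carrying a 250 mm square shelf coated with white wash, top 61 mm above the bench. Three bare buff 42 mm squares mark the prop places: two at the front edge, one mid back edge; the front may face any way. Origin: centre of underside; z up, x from front to back. Marks at (-85,-85), (-85,85), (85,0) mm; midway between the front ones (-85,0); shelf middle (0,0).
- tall_prop_1: Tall kiln prop: buff ceramic square tube 38 x 38 mm, bore 20 mm square, 100 mm high, standing upright on the bench. Origin: centre of its underside; z up its length, x and y square to its faces. About 0.21 kg. The three tall props are alike.
- tall_prop_2: Tall kiln prop: buff ceramic square tube 38 x 38 mm, bore 20 mm square, 100 mm high, standing upright on the bench. Origin: centre of its underside; z up its length, x and y square to its faces. About 0.21 kg. The three tall props are alike.
- tall_prop_3: Tall kiln prop: buff ceramic square tube 38 x 38 mm, bore 20 mm square, 100 mm high, standing upright on the bench. Origin: centre of its underside; z up its length, x and y square to its faces. About 0.21 kg. The three tall props are alike.
- short_prop_1: Short kiln prop: buff ceramic square tube 38 x 38 mm, bore 20 mm square, 50 mm high, standing upright on the bench. Origin: centre of its underside; z up its length, x and y square to its faces. Not wanted for this layer; stays where it is on the bench.
- short_prop_2: Short kiln prop: buff ceramic square tube 38 x 38 mm, bore 20 mm square, 50 mm high, standing upright on the bench. Origin: centre of its underside; z up its length, x and y square to its faces. Not wanted for this layer; stays where it is on the bench.
- tumbler: Slip-cast white tumbler standing upright on the bench, open at the top: 80 mm high, outside diameter 49 mm at the foot, 58 mm at half height, 64 mm at the rim, wall 4 mm, about 0.13 kg. Origin: centre of its underside; z up.
- cones: Witness-cone pack: buff clay bar 24 (x) x 68 (y) x 18 mm high with three slender white cones in a row along it, leaning slightly towards +y, tips 62 mm above the underside; 0.07 kg. The cones lie within the 24 mm width, so the bar can be gripped across x from above, cones between the fingers. Origin: centre of the underside; z up, y along the row.

How it is judged:
By the outcome, as a careful person would: the job done as asked, in the order asked, and still so for the second after the job is handed in, with the robot touching nothing.
It also fails if it takes over 136 s, if anything falls off the work surface, if the arm or the gripper's body presses on something with over 40 N, if the wrist force passes 120 N, or if a joint passes its speed limit or range.

## Robot

A 6-joint arm with a two-finger parallel gripper is mounted at the origin on the work surface. World frame = base frame: x ahead of the robot, y to its left, z up, the work surface at z = 0. Lengths are in m, angles in rad, forces in N, time in s.
With the tool pointing down it reaches from about 0.425 to 0.95 m from the base axis. Payload 3.5 kg.
Tool frame: the origin (TCP) lies midway between the tips of the shut fingers; the grasp point (between the pads) lies 19 mm behind it; z points along the fingers, y is the line along which they close (so a half turn about z gives the same grasp; the last joint's range is limited). The gripper opens to 85 mm and grips with 20 to 120 N. Pads are 22 mm wide; open, the fingers measure 114 mm over their backs; the gripper's body (76 mm by 85 mm) begins 54 mm behind the grasp point. The pads swing forward as they close: fully open they stand 13 mm farther back than shut.
Start: joints at [-1.405, 0.286, 1.577, -0, 1.279, -0.15], TCP at [0.21, -0.642, 0.231] pointing down, gripper open.
Joint ranges: [-2.77, 2.77], [-0.9, 2.22], [0.21, 2.48], [-1.53, 4.67], [0.24, 2.81], [-2.84, 2.84]. Speed limits (rad/s): [2.79, 2.79, 3.14, 3.14, 3.14, 3.14].

## Interface

Orientations are given as a unit quaternion [x, y, z, w].
In Python, from plant import ctrl gives the robot as it stands.
- The arm moves only by the tool send_rows, never from a script. Its argument "series" is a list that holds one entry, the list of rows, each a list of 7 numbers: the shift along the tool's x, y, z in cm, then the turn, a rotation vector about the tool's x, y, z in rad, then the opening, from -1 (shut) to 1 (fully open). In form: [[[x, y, z, rx, ry, rz, jaw], ...]]. A call has 1 to 10 rows; each row shifts and turns the commanded pose from where the row before left it, along the tool's axes as they then stand; what a row does not reach is not made up. A row lasts 1/8 s, in which the tool goes at most 62.5 mm and 10.7 degrees, less where a joint would pass 70% of its speed; a pose out of reach is approached as far as the arm can. A call is refused whole if a number of a shift passes 6.25 or a number of a turn 0.188, either way. A call with a gripper value outside its range is refused whole. The fingers move at their own pace and stop on an object; "force" is the grip in N (left out, the last holds). Time passes only in rows, so rows that do not move let the fingers close. It gives the time, the measured TCP pose, the force, the opening and the grip force at its end, in the units of the state.
- ctrl.get_state(): the state, without advancing time (a new reading comes with each control period).
- ctrl.read_camera(name): name is "scene" or "side" or "wrist"; returns a dict with "img" (480x640x3 uint8, red, green, blue), "fx", "fy", "cx", "cy" (pixels), "R" (3x3) and "t" (3): a world point X has camera coordinates R X + t; the wrist camera has in their place "hand_eye" (4x4, takes a point from camera to tool coordinates, whose origin is the TCP and whose axes are the flange's). Camera axes: x right, y down, z forward; pixel columns grow to the right and rows downward; lengths in m; the calibration is good to about 2 mm. A picture is of the moment at which its call begins: read the wrist's pose just before it. There is no depth.
- ctrl.sign_off(): hands the job in; it is judged then, once.
The state is a dict: "time": time; "qpos": joint angles; "dq": joint speeds; "joint_efforts": joint torques, N m; "eef_pos": TCP position; "tcp_rot": TCP orientation; "contact_force": force on the tool from outside, world axes, zero at the start; "wrist_torque": the same for the moment, N m; "opening": opening from 0.0 (shut) to 1.0 (fully open); "finger_force": force on a finger pad.
Only numpy, scipy, OpenCV 4.12 (cv2) and the standard library are available. Lean on these libraries where they do the work, as an engineer would, in place of code of your own. Each camera call takes 0.05 s, during which the arm holds its last target. There are 200 camera calls.

## Working session

There is one attempt and no reset: what is moved stays moved. The work goes in short steps, Python scripts to look and compute and a tool call to move; the robot and the scene stay as the last step left them, time stands still between calls to the robot, and variables do not carry over. Pictures are saved under pics/ and viewed, at most 16 in all, crops included, and the job is handed in when it is done.

Besides the shell and the picture viewer there is one more tool, called after "Emit:" by a JSON object that holds its "api" and its "payload". send_rows: Moves the arm, as the interface text tells. Its arguments: {"type":"object","properties":{"series":{"type":"array"},"force":{"type":"number"}},"required":["series"]}

```bash
mkdir -p pics; ls; python3 - <<'E'
from plant import ctrl
import cv2,numpy as np
s=ctrl.get_state();print(s)
for n in ["scene","side","wrist"]:
    c=ctrl.read_camera(n);cv2.imwrite(f"pics/{n}0.png",c["img"][:,:,::-1])
    print(n,{k:(np.round(v,4).tolist()) for k,v in c.items() if k!="img"})
E
```

```text
pics
{'time': 0.0, 'qpos': array([-1.40499709e+00,  2.87161141e-01,  1.57816277e+00,  3.49776446e-05,
        1.27856272e+00, -1.49979518e-01]), 'dq': array([-8.21415565e-05,  7.23293334e-04, -1.21842826e-03,  5.41401161e-04,
       -5.27700651e-04, -1.98487020e-05]), 'joint_efforts': array([-5.89146184e-04, -4.05981338e+01, -2.92623210e+01, -1.84739451e-04,
        5.80698557e-03,  2.37296049e-06]), 'eef_pos': array([ 0.20956827, -0.64096969,  0.22995788]), 'tcp_rot': array([ 9.87561490e-01,  1.57229092e-01,  7.66861043e-06, -1.14708469e-03]), 'contact_force': array([-0.01682886,  0.47340757, -0.31488596]), 'wrist_torque': array([ 0.06255514, -0.01257177,  0.00593629]), 'finger_force': 0.0, 'opening': 1.0026183197309513}
scene {'fx': 483.5976, 'fy': 483.5976, 'cx': 317.3527, 'cy': 242.538, 'R': [[-0.7762, 0.6305, 0.0086], [0.4607, 0.5764, -0.675], [-0.4305, -0.5199, -0.7378]], 't': [0.3415, -0.2163, 1.4211]}
side {'fx': 598.1518, 'fy': 598.1518, 'cx': 315.1693, 'cy': 238.1782, 'R': [[-0.8536, -0.5209, 0.0024], [-0.2712, 0.4406, -0.8558], [0.4447, -0.7312, -0.5173]], 't': [0.4398, 0.1451, 1.1127]}
wrist {'fx': 357.4529, 'fy': 357.4529, 'cx': 319.9127, 'cy': 241.3039, 'hand_eye': [[0.0002, -0.9604, -0.2785, 0.0701], [1.0, 0.0001, 0.0004, -0.0002], [-0.0003, -0.2785, 0.9604, -0.1434], [0.0, 0.0, 0.0, 1.0]]}
```

View pics/scene0.png

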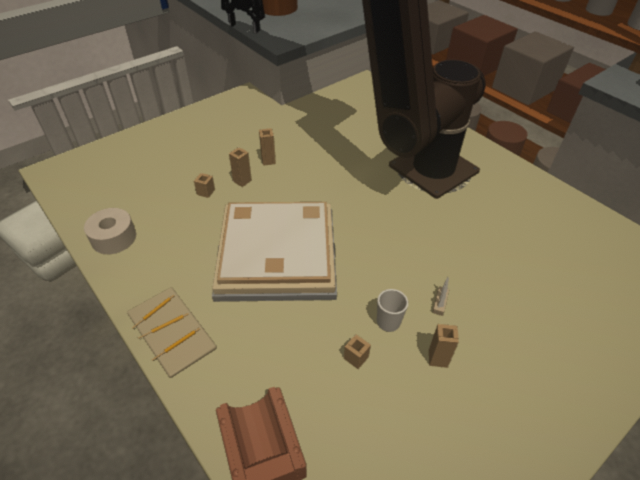

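View pics/side0.png

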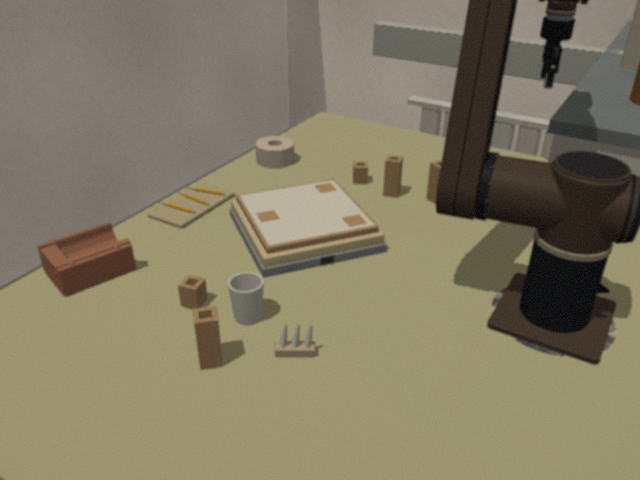

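The scene view shows the hearth with marks at about (243,213), (312,212) and (274,265). Tall props are at (267,146), (240,165) and (444,345), with short ones at (204,185) and (357,350). The tumbler is at (391,310) and the cones at (443,298). The side view agrees, with the tumbler at (247,298), cones at (296,345), and a tall prop at (208,338).

```bash
cat > h.py <<'E'
from plant import ctrl
import cv2,numpy as np
from scipy.spatial.transform import Rotation as Ro
def cam(n,save=None):
    s=ctrl.get_state();c=ctrl.read_camera(n)
    if n=="wrist":
        H=np.array(c["hand_eye"]);R=Ro.from_quat(s["tcp_rot"]).as_matrix()
        Rc=R@H[:3,:3];p=R@H[:3,3]+s["eef_pos"];c["R"]=Rc.T;c["t"]=-Rc.T@p
    if save: cv2.imwrite(save,c["img"][:,:,::-1])
    return c
def back(c,uv,z):
    uv=np.atleast_2d(np.asarray(uv,float));d=np.c_[(uv[:,0]-c["cx"])/c["fx"],(uv[:,1]-c["cy"])/c["fy"],np.ones(len(uv))]
    R=np.array(c["R"]);o=-R.T@np.array(c["t"]);d=d@R
    return o+d*((z-o[2])/d[:,2])[:,None]
def proj(c,X):
    X=np.atleast_2d(X)@np.array(c["R"]).T+np.array(c["t"])
    return np.c_[c["fx"]*X[:,0]/X[:,2]+c["cx"],c["fy"]*X[:,1]/X[:,2]+c["cy"]]
E
python3 - <<'E'
from h import *
np.set_printoptions(precision=4,suppress=True)
P={"scene":dict(marks=([(243,213),(312,212),(274,265)],.061),tall=([(267,132),(239,153),(445,329)],.1),short=([(204,178),(357,344)],.05),tum=([(392,299)],.08),cone=([(441,305)],.018)),
"side":dict(marks=([(326,188),(355,220),(268,216)],.061),tall=([(437,164),(394,159),(206,314)],.1),short=([(360,165),(193,284)],.05),tum=([(246,282)],.08),cone=([(296,347)],.018))}
for n in P:
    c=cam(n)
    for k,(uv,z) in P[n].items(): print(n,k,back(c,uv,z)[:,:2].tolist())
a=cam("scene")["img"];b=cam("side")["img"]
cr=lambda i,x,y,w,h:cv2.resize(i[y:y+h,x:x+w],(400,300),interpolation=cv2.INTER_CUBIC)
m=np.vstack([np.hstack([cr(a,180,110,100,75),cr(a,340,270,133,100)]),np.hstack([cr(a,200,190,160,120),cr(b,170,265,160,120)])])
cv2.imwrite("pics/m1.png",m[:,:,::-1])
E
```

```text
scene marks [[0.5688050817091468, -0.13516800282386743], [0.43256053456140964, -0.031080788668253145], [0.6067052729301645, 0.04962714105979116]]
scene tall [[0.354031196113501, -0.3330429539822516], [0.4687744830635592, -0.30035333267651076], [0.46009132131014907, 0.41437522695415535]]
scene short [[0.571090674960397, -0.3252822501807181], [0.5922032527442291, 0.3124855751554869]]
scene tum [[0.4773782440017586, 0.29109835004073203]]
scene cone [[0.3663763486127456, 0.3436806793600946]]
side marks [[0.5670285822233887, -0.1343758859696551], [0.4342878676791277, -0.033070842585135374], [0.6053613490211298, 0.0513223952116052]]
side tall [[0.363830778145087, -0.32147710113140415], [0.46587705033501264, -0.29389403443733997], [0.46123747327122605, 0.4239465800947354]]
side short [[0.5710016637326976, -0.317494832025796], [0.5852945591300092, 0.3214642793965481]]
side tum [[0.47820447204052335, 0.2977563551677602]]
side cone [[0.3474917270722966, 0.337195038444036]]
```

View pics/m1.png

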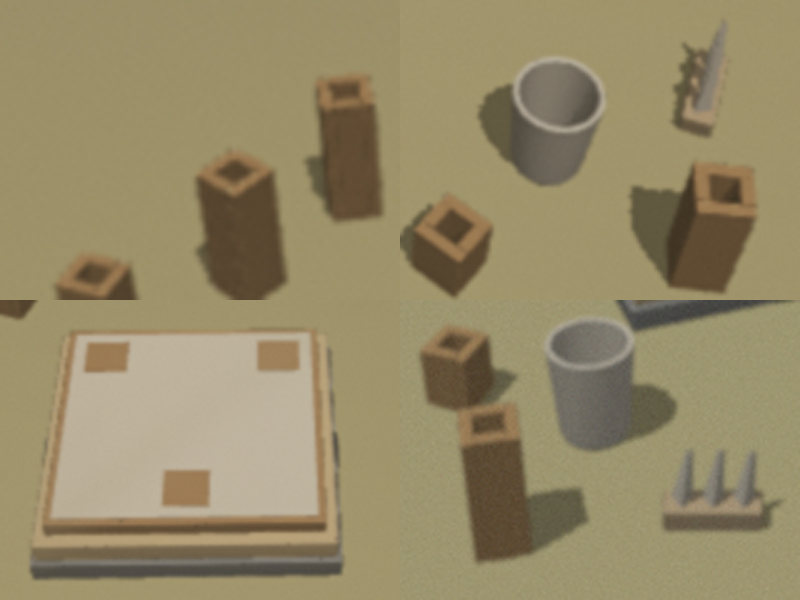

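The montage shows the two front marks towards the robot's right side, with the back mark facing the tumbler side. Prop B and one short prop sit diagonal in the scene view, while A and C are nearly square. I'll move to hover over props A and B for a wrist look.

Emit:
{"api": "send_rows", "payload": {"series": [[[3.0, -2.5, -0.2, 0, 0, 0, 1], [3.0, -2.5, -0.2, 0, 0, 0, 1], [3.0, -2.5, -0.2, 0, 0, 0, 1], [3.0, -2.5, -0.2, 0, 0, 0, 1], [3.0, -2.5, -0.2, 0, 0, 0, 1], [3.0, -2.5, -0.2, 0, 0, 0, 1], [3.0, -2.5, -0.2, 0, 0, 0, 1], [3.0, -2.5, -0.2, 0, 0, 0, 1], [3.0, -2.5, -0.2, 0, 0, 0, 1], [0, 0, 0, 0, 0, 0, 1]]]}}

```text
time: 1.6
eef_pos: [0.3975, -0.3421, 0.2497]
tcp_rot: [0.987, 0.159, 0.0, 0.0]
contact_force: [0.4, -0.8, 0.1]
opening: 1.001
finger_force: 0.0
```

```bash
python3 - <<'E'
from h import *
c=cam("wrist","pics/w1.png");np.savez("w1.npz",**c);s=ctrl.get_state();print(s["eef_pos"],s["tcp_rot"])
np.set_printoptions(precision=1,suppress=True)
print(proj(c,[[.358,-.328,.1],[.467,-.298,.1],[.571,-.321,.05],[.568,-.135,.061],[.4335,-.032,.061]]))
E
```

```text
[ 0.39689808 -0.34322666  0.2496395 ] [9.87379110e-01 1.58373913e-01 3.19041978e-05 4.43366764e-04]
[[290.3 261.5]
 [294.3 124.7]
 [360.8  12.7]
 [134.2 -74.3]
 [-15.5  61.8]]
```

View pics/w1.png

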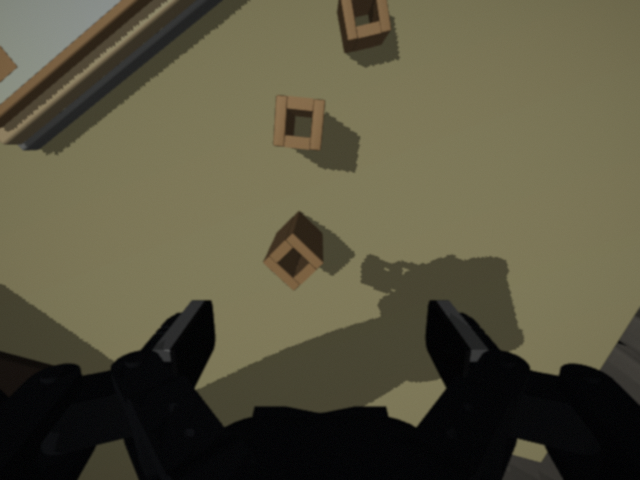

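The wrist view shows prop B's top square with corners at about (276,96), (326,99), (322,151) and (274,147). Prop A's top is a diamond with corners at (292,234), (323,261), (296,290) and (264,264).

```bash
cat >> h.py <<'E'
def sq(c,uv,z,r=60):
    """square top face near pixel uv at height z -> centre, yaw deg (mod 90), sides mm"""
    u,v=map(int,uv);y0,x0=max(v-r,0),max(u-r,0)
    im=c["img"][y0:v+r,x0:u+r]
    hsv=cv2.cvtColor(np.ascontiguousarray(im),cv2.COLOR_RGB2HSV).astype(int)
    m=((hsv[...,0]<17)&(hsv[...,1]>90)&(hsv[...,2]>VMIN)).astype(np.uint8)
    n,l,st,ce=cv2.connectedComponentsWithStats(m)
    best=1+np.argmax(st[1:,4]);cnt=np.argwhere(l==best)[:,::-1].astype(np.float32)
    X=back(c,cnt+[x0,y0],z)[:,:2]*1000
    rc=cv2.minAreaRect(X.astype(np.float32))
    return np.array(rc[0])/1000,rc[2]%90,rc[1],len(X)
VMIN=110
def go(p,yaw=None):
    """shift (cm, present tool axes) and turn to reach TCP p, tool-x yaw deg"""
    s=ctrl.get_state();R=Ro.from_quat(s["tcp_rot"]).as_matrix();y=np.degrees(np.arctan2(R[1,0],R[0,0]))
    print("tcp",s["eef_pos"].round(4),"yaw",round(y,2),"tilt",(R[:2,2]).round(4),"shift cm",(R.T@(np.array(p)-s["eef_pos"])*100).round(2),end=" ")
    if yaw is not None: print("rz",round(-np.radians((yaw-y+180)%360-180),3),end="")
    print()
E
python3 - <<'E'
from h import *
c=dict(np.load("w1.npz"))
for uv in [(299,123),(293,262)]:
  u,v=uv
  hsv=cv2.cvtColor(c["img"],cv2.COLOR_RGB2HSV);print(hsv[v-25:v+26:5,u-25:u+26:10].tolist()[0][:6], hsv[v,u-30:u+30:4].tolist())
  for V in (95,110,125):
    import h;h.VMIN=V;print(V,sq(c,uv,.1,45))
E
```

```text
[[26, 77, 120], [16, 108, 134], [17, 109, 133], [17, 106, 132], [23, 85, 120], [25, 77, 123]] [[25, 75, 125], [24, 82, 122], [17, 109, 136], [16, 110, 132], [17, 121, 80], [14, 113, 43], [17, 110, 44], [25, 77, 73], [25, 80, 73], [25, 79, 71], [26, 79, 71], [17, 114, 127], [17, 112, 132], [17, 117, 118], [26, 75, 71]]
95 (array([ 0.48256415, -0.29192383]), 75.9339828491211, (16.129108428955078, 5.743071556091309), 63)
110 (array([ 0.45598447, -0.30856952]), 18.310787200927734, (6.100045204162598, 15.857975959777832), 61)
125 (array([ 0.4552399 , -0.30631943]), 18.310964584350586, (6.100036144256592, 11.11767864227295), 42)
[[26, 75, 126], [17, 119, 62], [16, 121, 99], [17, 119, 58], [15, 119, 43], [15, 116, 44]] [[20, 96, 119], [16, 117, 124], [17, 119, 124], [16, 122, 111], [18, 130, 47], [16, 130, 43], [17, 122, 44], [17, 116, 44], [17, 125, 43], [16, 115, 60], [17, 119, 62], [16, 120, 66], [17, 119, 122], [16, 117, 124], [16, 117, 122]]
95 (array([ 0.35950873, -0.33063019]), 62.884368896484375, (36.73172378540039, 33.5689582824707), 334)
110 (array([ 0.36509647, -0.3336951 ]), 62.500606536865234, (36.016571044921875, 19.825502395629883), 212)
125 (array([ 0.3754985 , -0.32913031]), 63.99336242675781, (1.2463150024414062, 0.0), 2)
```

```bash
sed -i 's/hsv\[...,0\]<17/hsv[...,0]<22/; s/>90)&(hsv\[...,2\]/>92)\&(hsv[...,2]/; s/^VMIN=110/VMIN=90/' h.py
python3 - <<'E'
from h import *
c=dict(np.load("w1.npz"))
for uv in [(299,123),(293,262)]: print(sq(c,uv,.1,45))
ce,_,_,_=sq(c,(299,123),.1,45)
go([ce[0],ce[1],.15],14)
E
```

```text
(array([ 0.46914655, -0.30059033]), 12.383213996887207, (38.59312438964844, 38.10680389404297), 1797)
(array([ 0.35787393, -0.3301785 ]), 62.34148025512695, (38.76479721069336, 37.31382751464844), 1274)
tcp [ 0.3969 -0.3432  0.2496] yaw 18.23 tilt [ 0.0002 -0.0009] shift cm [ 8.2  -1.8   9.96] rz 0.074
```

Emit:
{"api": "send_rows", "payload": {"series": [[[4.1, -0.9, 0, 0, 0, 0, 1], [4.1, -0.9, 0, 0, 0, 0, 1], [0, 0, 0, 0, 0, 0.102, 1], [0, 0, 3.2, 0, 0, 0, 1], [0, 0, 3.2, 0, 0, 0, 1], [0, 0, 3.2, 0, 0, 0, 1], [0, 0, 3.2, 0, 0, 0, 1], [0, 0, 3.2, 0, 0, 0, 1], [0, 0, 3.2, 0, 0, 0, 1], [0, 0, 0, 0, 0, 0, 1]]]}}

```text
time: 2.9
eef_pos: [0.4665, -0.3007, 0.0543]
tcp_rot: [0.994, 0.106, -0.002, -0.002]
contact_force: [-0.3, -0.6, 0.1]
opening: 1.002
finger_force: 0.0
```

Emit:
{"api": "send_rows", "payload": {"series": [[[0, 0, 0, 0, 0, 0, -1], [0, 0, 0, 0, 0, 0, -1], [0, 0, 0, 0, 0, 0, -1], [0, 0, 0, 0, 0, 0, -1], [0, 0, 0, 0, 0, 0, -1]]], "force": 40}}

```text
time: 3.52
eef_pos: [0.4696, -0.3021, 0.059]
tcp_rot: [0.994, 0.107, 0.001, 0.001]
contact_force: [-1.7, 1.2, 6.2]
opening: 0.439
finger_force: 45.5
```

```bash
python3 - <<'E'
from h import *
go([.469,-.3006,.15],12.4)
E
```

```text
tcp [ 0.4696 -0.3021  0.059 ] yaw 12.26 tilt [ 0.0018 -0.002 ] shift cm [-0.02 -0.14 -9.1 ] rz -0.002
```

Emit:
{"api": "send_rows", "payload": {"series": [[[0, 0, -3, 0, 0, 0, -1], [0, 0, -4, 0, 0, 0, -1], [0, 0, -4, 0, 0, 0, -1], [0, 0, -4, 0, 0, 0, -1], [0, 0, -3, 0, 0, 0, -1], [2.6, -2.8, 0, 0, 0, 0, -1], [2.6, -2.8, 0, 0, 0, 0, -1], [2.6, -2.8, 0, 0, 0, 0, -1], [2.6, -2.8, 0, 0, 0, 0, -1], [2.6, -2.8, 0, 0, 0, 0, -1]]]}}

```text
time: 4.78
eef_pos: [0.5661, -0.1354, 0.2363]
tcp_rot: [0.994, 0.107, -0.001, -0.0]
contact_force: [0.5, 0.8, -2.3]
opening: 0.443
finger_force: 44.8
```

Emit:
{"api": "send_rows", "payload": {"series": [[[0, 0, 0, 0, 0, -0.115, -1], [0, 0, 0, 0, 0, -0.115, -1], [0, 0, 0, 0, 0, -0.115, -1], [0, 0, 0, 0, 0, -0.115, -1], [0, 0, 0, 0, 0, -0.115, -1], [0, 0, 0, 0, 0, -0.115, -1], [0, 0, 0, 0, 0, 0, -1], [0, 0, 0, 0, 0, 0, -1]]]}}

```text
time: 5.78
eef_pos: [0.5658, -0.1367, 0.2368]
tcp_rot: [0.9, 0.436, -0.0, -0.0]
contact_force: [0.0, 0.3, -2.5]
opening: 0.438
finger_force: 44.8
```

```bash
python3 - <<'E'
from h import *
c=cam("wrist","pics/w2.png");np.savez("w2.npz",**c);go([.568,-.135,.24],51.8)
print(proj(c,[[.568,-.135,.061],[.4335,-.032,.061],[.606,.0505,.061]]).round())
for n in ("scene","side"):
    np.savez(n+"2.npz",**cam(n,f"pics/{n}2.png"))
E
```

```text
tcp [ 0.5659 -0.1368  0.2369] yaw 51.71 tilt [-0.0006  0.0003] shift cm [ 0.27  0.05 -0.31] rz -0.002
[[321. 215.]
 [136. 218.]
 [212.   2.]]
```

View pics/w2.png

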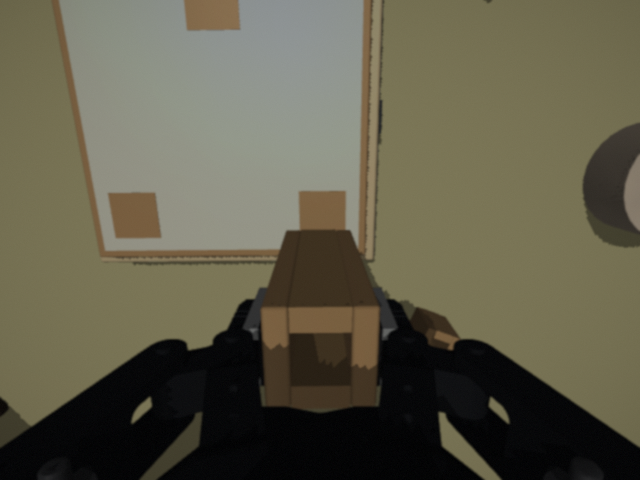

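The left front mark is centred at about (135,215), and the right one spans x 299–346 with its top at y=191. The prop is held squarely, with top corners at (266,307), (380,306), (378,408) and (264,405), and its lower far edge runs from (287,231) to (350,231).

```bash
python3 - <<'E'
from h import *
np.set_printoptions(precision=4,suppress=True)
w=dict(np.load("w2.npz"))
print("M2 wrist",sq(w,(135,215),.061,38))
e=back(w,[(299.5,191.5),(346,191.5),(186,0),(240,0)],.061);print(e[:,:2])
sc=dict(np.load("scene2.npz"));sd=dict(np.load("side2.npz"))
for n,c,P in(("scene",sc,[(243,213),(312,212),(274,265)]),("side",sd,[(326,188),(355,220),(268,216)])):
  for p in P:
    try: print(n,sq(c,p,.061,14))
    except Exception as ex: print(n,p,ex)
# held prop in tool frame
R=Ro.from_euler("z",51.7,degrees=True).as_matrix()[:2,:2]; t=np.array([.5659,-.1368])
f=lambda uv,z:((back(w,uv,z)[:,:2]-t)@R*1000).round(1)
print("top",f([(266,307),(380,306),(378,408),(264,405)],.278).tolist(),"bot",f([(287,231),(350,231)],.178).tolist())
E
```

```text
M2 wrist (array([ 0.4341, -0.0299]), 52.10564041137695, (40.89663314819336, 40.773136138916016), 1962)
[[ 0.5659 -0.1062]
 [ 0.5985 -0.1319]
 [ 0.5908  0.064 ]
 [ 0.6238  0.038 ]]
scene (array([ 0.5692, -0.1381]), 51.85283279418945, (39.411338806152344, 38.966224670410156), 178)
scene (array([ 0.4354, -0.0335]), 51.4167594909668, (35.87980651855469, 37.73965072631836), 171)
scene (array([0.607 , 0.0491]), 51.33592224121094, (35.143821716308594, 38.59253692626953), 226)
side (array([ 0.5713, -0.136 ]), 54.22042465209961, (33.263668060302734, 32.06087875366211), 88)
side (array([ 0.4359, -0.0317]), 54.3597412109375, (36.15663146972656, 34.566490173339844), 132)
side (array([0.6085, 0.0506]), 52.434295654296875, (36.8723030090332, 33.901607513427734), 123)
top [[19.2, 17.5], [19.5, -18.4], [-19.0, -19.5], [-17.8, 19.7]] bot [[17.9, 19.8], [17.9, -17.0]]
```

Emit:
{"api": "send_rows", "payload": {"series": [[[0.28, 0.18, 0, 0, 0, 0, -1], [0, 0, 2.2, 0, 0, 0, -1], [0, 0, 2.2, 0, 0, 0, -1], [0, 0, 2.2, 0, 0, 0, -1], [0, 0, 2.2, 0, 0, 0, -1], [0, 0, 1.6, 0, 0, 0, -1], [0, 0, 0.7, 0, 0, 0, -1], [0, 0, 0.2, 0, 0, 0, -1], [0, 0, 0.1, 0, 0, 0, -1], [0, 0, 0, 0, 0, 0, -1]]]}}

```text
time: 7.18
eef_pos: [0.5697, -0.136, 0.1241]
tcp_rot: [0.9, 0.437, 0.0, 0.001]
contact_force: [0.6, -0.5, -1.7]
opening: 0.44
finger_force: 44.9
```

```bash
python3 - <<'E'
from h import *
go([.5692,-.1364,.120],51.8);print(ctrl.get_state()["contact_force"])
E
```

```text
tcp [ 0.5697 -0.136   0.1241] yaw 51.78 tilt [ 0.0013 -0.0005] shift cm [-0.06 -0.02  0.41] rz -0.0
[ 0.55174642 -0.50146525 -1.74772281]
```

Emit:
{"api": "send_rows", "payload": {"series": [[[0, 0, 0.1, 0, 0, 0, -1], [0, 0, 0.1, 0, 0, 0, -1], [0, 0, 0.1, 0, 0, 0, -1], [0, 0, 0, 0, 0, 0, -1]]]}}

```text
time: 7.68
eef_pos: [0.5692, -0.1358, 0.1202]
tcp_rot: [0.9, 0.437, -0.0, -0.0]
contact_force: [-0.5, -1.5, -1.1]
opening: 0.439
finger_force: 44.9
```

Emit:
{"api": "send_rows", "payload": {"series": [[[0, 0, 0.1, 0, 0, 0, -1], [0, 0, 0, 0, 0, 0, 0], [0, 0, 0, 0, 0, 0, 1], [0, 0, 0, 0, 0, 0, 1], [0, 0, 0, 0, 0, 0, 1], [0, 0, -2.0, 0, 0, 0, 1], [0, 0, -3.5, 0, 0, 0, 1], [0, 0, -3.5, 0, 0, 0, 1], [0, 0, -3.5, 0, 0, 0, 1], [0, 0, -2.5, 0, 0, 0, 1]]]}}

```text
time: 8.93
eef_pos: [0.5699, -0.1361, 0.2734]
tcp_rot: [0.9, 0.437, 0.001, 0.002]
contact_force: [0.8, -0.3, -0.3]
opening: 1.003
finger_force: 0.0
```

Emit:
{"api": "send_rows", "payload": {"series": [[[-4.05, -0.66, 0, 0, 0, 0, 1], [-4.05, -0.66, 0, 0, 0, 0, 1], [-4.05, -0.66, 0, 0, 0, 0, 1], [-4.05, -0.66, 0, 0, 0, 0, 1], [-4.05, -0.66, 0, 0, 0, 0, 1], [-4.05, -0.66, 0, 0, 0, 0, 1], [-4.05, -0.66, 0, 0, 0, 0, 1], [0, 0, 0, 0, 0, -0.183, 1], [0, 0, 0, 0, 0, 0, 1], [0, 0, 0, 0, 0, 0, 1]]]}}

```text
time: 10.18
eef_pos: [0.3579, -0.3299, 0.2702]
tcp_rot: [0.856, 0.516, 0.0, 0.001]
contact_force: [-0.2, 0.5, 0.6]
opening: 1.0
finger_force: 0.0
```

```bash
python3 - <<'E'
from h import *
c=cam("wrist","pics/w3.png");go([.3579,-.3302,.057],62.3)
p=proj(c,[.3579,-.3302,.1])[0];print(p,sq(c,p,.1,50))
E
```

```text
tcp [ 0.358  -0.3297  0.2699] yaw 62.2 tilt [ 0.0005 -0.0007] shift cm [-0.04  0.   21.29] rz -0.002
[320.49087095 219.5311009 ] (array([ 0.35810092, -0.33030753]), 62.85774230957031, (38.44644546508789, 38.129608154296875), 1231)
```

Emit:
{"api": "send_rows", "payload": {"series": [[[-0.05, 0, 3.0, 0, 0, -0.008, 1], [0, 0, 4.0, 0, 0, 0, 1], [0, 0, 4.0, 0, 0, 0, 1], [0, 0, 4.0, 0, 0, 0, 1], [0, 0, 3.5, 0, 0, 0, 1], [0, 0, 2.6, 0, 0, 0, 1], [0, 0, 0, 0, 0, 0, 1]]]}}

```text
time: 11.1
eef_pos: [0.3566, -0.3285, 0.0563]
tcp_rot: [0.854, 0.52, -0.0, -0.003]
contact_force: [0.7, -0.2, -0.8]
opening: 0.999
finger_force: 0.0
```

Emit:
{"api": "send_rows", "payload": {"series": [[[0, 0, 0, 0, 0, 0, -1], [0, 0, 0, 0, 0, 0, -1], [0, 0, 0, 0, 0, 0, -1], [0, 0, 0, 0, 0, 0, -1], [0, 0, 0, 0, 0, 0, -1]]], "force": 40}}

```text
time: 11.72
eef_pos: [0.3581, -0.3314, 0.0598]
tcp_rot: [0.854, 0.52, 0.0, 0.001]
contact_force: [-1.2, -0.1, 5.9]
opening: 0.441
finger_force: 41.1
```

```bash
python3 - <<'E'
from h import *
go([.4356,-.0314,.24],51.8)
E
```

```text
tcp [ 0.3581 -0.3314  0.0598] yaw 62.72 tilt [ 0.0017 -0.0021] shift cm [ 30.2   -6.82 -18.07] rz 0.191
```

Emit:
{"api": "send_rows", "payload": {"series": [[[0, 0, -3, 0, 0, 0, -1], [0, 0, -4, 0, 0, 0, -1], [0, 0, -4, 0, 0, 0, -1], [0, 0, -4, 0, 0, 0, -1], [0, 0, -3, 0, 0, 0, -1], [3.85, 0.32, 0, 0, 0, 0, -1], [3.85, 0.32, 0, 0, 0, 0, -1], [3.85, 0.32, 0, 0, 0, 0, -1], [3.85, 0.32, 0, 0, 0, 0, -1], [3.7, -2.03, 0, 0, 0, 0, -1]]]}}

```text
time: 12.98
eef_pos: [0.4385, -0.156, 0.2374]
tcp_rot: [0.854, 0.52, -0.0, -0.001]
contact_force: [-0.0, -0.7, -0.8]
opening: 0.443
finger_force: 40.8
```

Emit:
{"api": "send_rows", "payload": {"series": [[[3.7, -2.03, 0, 0, 0, 0, -1], [3.7, -2.03, 0, 0, 0, 0, -1], [3.7, -2.03, 0, 0, 0, 0, -1], [0, 0, 0, 0, 0, 0.095, -1], [0, 0, 0, 0, 0, 0.095, -1], [0, 0, 0, 0, 0, 0, -1], [0, 0, 0, 0, 0, 0, -1]]]}}

```text
time: 13.85
eef_pos: [0.4346, -0.0307, 0.2378]
tcp_rot: [0.899, 0.438, -0.0, -0.0]
contact_force: [-0.2, 0.1, -1.5]
opening: 0.438
finger_force: 41.0
```

```bash
python3 - <<'E'
from h import *
c=cam("wrist","pics/w4.png");np.savez("w4.npz",**c);go([.4356,-.0314,.121],51.8)
print(proj(c,[[.5692,-.1364,.161],[.4356,-.0314,.061],[.6074,.0497,.061]]).round())
E
```

```text
tcp [ 0.4347 -0.0307  0.2379] yaw 51.88 tilt [-0.0007  0.0002] shift cm [1.000e-02 1.200e-01 1.169e+01] rz 0.001
[[586. 251.]
 [322. 217.]
 [431.   5.]]
```

View pics/w4.png

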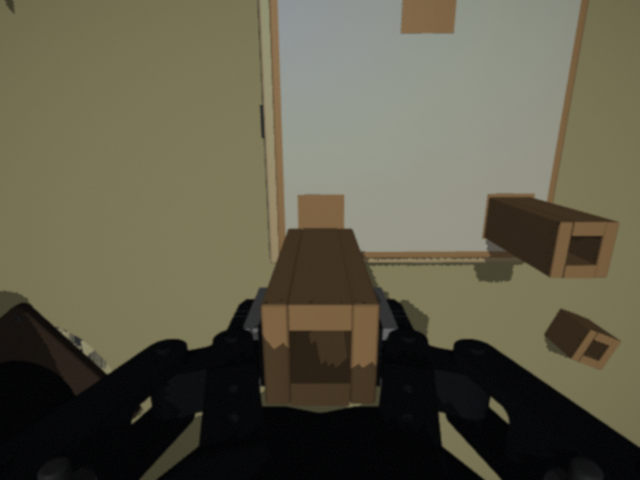

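The M2 mark's far edge runs from (298,194) to (344,194). The placed prop stands on M1, with a sliver of its mark visible along (487–535,193). I'll check both in numbers with a zoomed crop.

```bash
python3 - <<'E'
from h import *
np.set_printoptions(precision=4,suppress=True)
w=dict(np.load("w4.npz"))
e=back(w,[(298.5,194.5),(344.5,194.5),(402,33),(455.5,33)],.061)[:,:2];print(e)
ex=np.array([.618,.786]);print("M2",e[:2].mean(0)-.021*ex,"M3",e[2:].mean(0)+.021*ex,np.linalg.norm(e[1]-e[0]),np.linalg.norm(e[3]-e[2]))
sc=cam("scene");cr=lambda i,x,y,W,h:cv2.resize(i[y:y+h,x:x+W],(400,400),interpolation=cv2.INTER_CUBIC)
m=np.hstack([cr(w["img"],470,180,100,100),cr(w["img"],270,170,100,100)])
cv2.imwrite("pics/m2.png",m[:,:,::-1])
E
```

```text
[[ 0.432  -0.0018]
 [ 0.4645 -0.0273]
 [ 0.5783  0.0477]
 [ 0.6119  0.0214]]
M2 [ 0.4352 -0.031 ] M3 [0.6081 0.051 ] 0.04133185705954074 0.042648840709768286
```

View pics/m2.png

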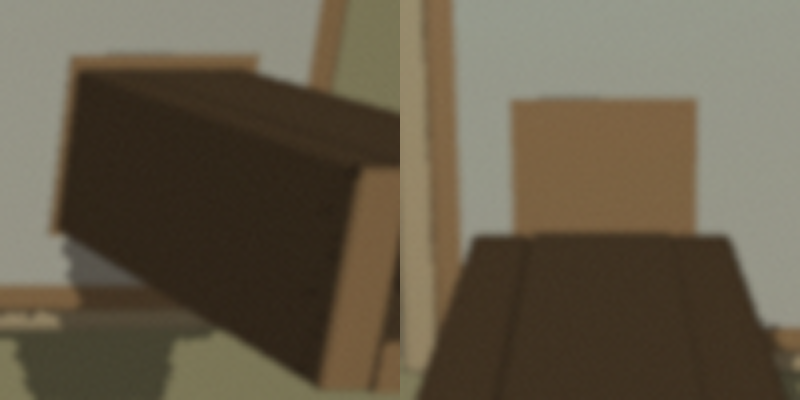

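Emit:
{"api": "send_rows", "payload": {"series": [[[0.1, 0.05, 0, 0, 0, 0, -1], [0, 0, 2.2, 0, 0, 0, -1], [0, 0, 2.2, 0, 0, 0, -1], [0, 0, 2.2, 0, 0, 0, -1], [0, 0, 2.2, 0, 0, 0, -1], [0, 0, 1.6, 0, 0, 0, -1], [0, 0, 0.7, 0, 0, 0, -1], [0, 0, 0.4, 0, 0, 0, -1], [0, 0, 0.25, 0, 0, 0, -1], [0, 0, 0, 0, 0, 0, -1]]]}}

```text
time: 15.2
eef_pos: [0.4362, -0.0303, 0.1212]
tcp_rot: [0.899, 0.437, 0.0, 0.0]
contact_force: [0.1, -0.4, -1.9]
opening: 0.442
finger_force: 41.0
```

Emit:
{"api": "send_rows", "payload": {"series": [[[0, 0, 0, 0, 0, 0, -1], [0, 0, 0, 0, 0, 0, 0], [0, 0, 0, 0, 0, 0, 1], [0, 0, 0, 0, 0, 0, 1], [0, 0, 0, 0, 0, 0, 1], [0, 0, -2.0, 0, 0, 0, 1], [0, 0, -3.5, 0, 0, 0, 1], [0, 0, -3.5, 0, 0, 0, 1], [0, 0, -3.5, 0, 0, 0, 1], [0, 0, -2.5, 0, 0, 0, 1]]]}}

```text
time: 16.45
eef_pos: [0.4363, -0.0303, 0.2728]
tcp_rot: [0.899, 0.437, 0.001, 0.001]
contact_force: [0.5, -0.8, -0.7]
opening: 1.005
finger_force: 0.0
```

Emit:
{"api": "send_rows", "payload": {"series": [[[3.7, -2.58, 0, 0, 0, 0, 1], [3.7, -2.58, 0, 0, 0, 0, 1], [3.7, -2.58, 0, 0, 0, 0, 1], [3.7, -2.58, 0, 0, 0, 0, 1], [3.7, -2.58, 0, 0, 0, 0, 1], [3.7, -2.58, 0, 0, 0, 0, 1], [3.7, -2.58, 0, 0, 0, 0, 1], [3.7, -2.58, 0, 0, 0, 0, 1], [3.7, -2.58, 0, 0, 0, 0, 1], [0, 0, 0, 0, 0, 0, 1]]]}}

```text
time: 17.7
eef_pos: [0.4586, 0.3774, 0.2702]
tcp_rot: [0.899, 0.439, -0.0, -0.0]
contact_force: [-0.0, 0.2, -0.1]
opening: 1.002
finger_force: 0.0
```

```bash
python3 - <<'E'
from h import *
c=cam("wrist","pics/w5.png");np.savez("w5.npz",**c)
p=proj(c,[.461,.419,.1])[0];r=sq(c,p,.1,50);print(p,r);go([*r[0],.057],r[1])
print(proj(c,[[.478,.295,.08],[.357,.34,.018],[.59,.317,.05]]).round())
E
```

```text
[293.32720766 180.58625222] (array([0.46201443, 0.42472531]), 44.87558364868164, (37.94340515136719, 38.31898880004883), 1355)
tcp [0.4587 0.376  0.2702] yaw 51.97 tilt [-0.0009 -0.0009] shift cm [ 4.07 -2.74 21.32] rz 0.124
[[387. 267.]
 [272. 280.]
 [461. 176.]]
```

View pics/w5.png

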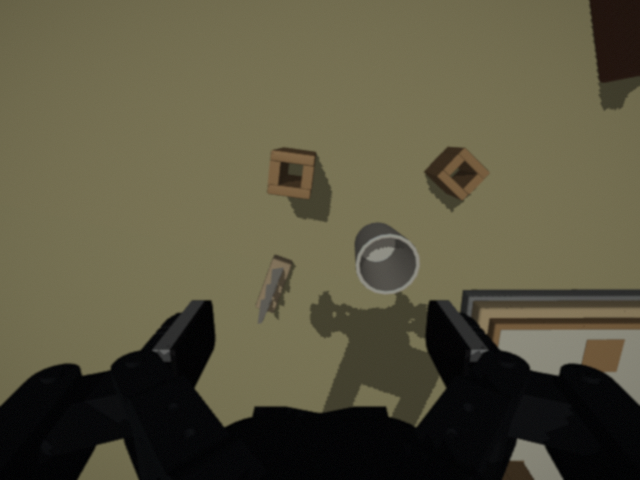

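The wrist view shows prop C's top at (292,173), the short prop at (461,173), the tumbler rim at (387,264), and the cone bar from (281,260) to (264,310).

Emit:
{"api": "send_rows", "payload": {"series": [[[4.07, -2.74, 0, 0, 0, 0, 1], [0, 0, 0, 0, 0, 0.124, 1], [0, 0, 3.0, 0, 0, 0, 1], [0, 0, 4.0, 0, 0, 0, 1], [0, 0, 4.0, 0, 0, 0, 1], [0, 0, 4.0, 0, 0, 0, 1], [0, 0, 3.5, 0, 0, 0, 1], [0, 0, 2.6, 0, 0, 0, 1], [0, 0, 0, 0, 0, 0, 1]]]}}

```text
time: 18.88
eef_pos: [0.4613, 0.4217, 0.0572]
tcp_rot: [0.925, 0.38, -0.003, 0.001]
contact_force: [1.0, 0.2, 0.0]
opening: 1.0
finger_force: 0.0
```

Emit:
{"api": "send_rows", "payload": {"series": [[[0, 0, 0, 0, 0, 0, -1], [0, 0, 0, 0, 0, 0, -1], [0, 0, 0, 0, 0, 0, -1], [0, 0, 0, 0, 0, 0, -1], [0, 0, 0, 0, 0, 0, -1]]], "force": 40}}

```text
time: 19.5
eef_pos: [0.4637, 0.4247, 0.0616]
tcp_rot: [0.925, 0.381, 0.001, -0.0]
contact_force: [-0.5, -0.5, 6.5]
opening: 0.443
finger_force: 41.5
```

```bash
python3 - <<'E'
from h import *
go([.6078,.0503,.24],51.8)
np.set_printoptions(precision=4,suppress=True)
c=dict(np.load("w5.npz"))
# tumbler rim: bright ring
im=cv2.cvtColor(c["img"],cv2.COLOR_RGB2HSV);x0,y0,x1,y1=340,215,430,300
m=((im[...,1]<60)&(im[...,2]>95)).astype(np.uint8);mm=np.zeros_like(m);mm[y0:y1,x0:x1]=m[y0:y1,x0:x1]
pts=np.argwhere(mm)[:,::-1].astype(np.float32);X=back(c,pts,.08)[:,:2]*1000
hull=cv2.convexHull(X.astype(np.float32));print(len(pts),cv2.minEnclosingCircle(hull),cv2.fitEllipse(hull))
E
```

```text
tcp [0.4637 0.4247 0.0616] yaw 44.75 tilt [0.0023 0.0013] shift cm [-16.08  36.75 -17.85] rz -0.123
1184 ((479.9236145019531, 297.0126647949219), 32.56654357910156) ((479.66064453125, 296.79388427734375), (63.9111328125, 64.2942123413086), 97.20181274414062)
```

Emit:
{"api": "send_rows", "payload": {"series": [[[0, 0, -3, 0, 0, 0, -1], [0, 0, -4, 0, 0, 0, -1], [0, 0, -4, 0, 0, 0, -1], [0, 0, -4, 0, 0, 0, -1], [0, 0, -3, 0, 0, 0, -1], [-1.61, 3.68, 0, 0, 0, 0, -1], [-1.61, 3.68, 0, 0, 0, 0, -1], [-1.61, 3.68, 0, 0, 0, 0, -1], [-1.61, 3.68, 0, 0, 0, 0, -1], [-1.61, 3.68, 0, 0, 0, 0, -1]]]}}

```text
time: 20.75
eef_pos: [0.5347, 0.2354, 0.2386]
tcp_rot: [0.925, 0.381, -0.001, -0.0]
contact_force: [0.2, -0.9, -0.8]
opening: 0.439
finger_force: 40.8
```

Emit:
{"api": "send_rows", "payload": {"series": [[[-1.61, 3.68, 0, 0, 0, 0, -1], [-1.61, 3.68, 0, 0, 0, 0, -1], [-1.61, 3.68, 0, 0, 0, 0, -1], [-1.61, 3.68, 0, 0, 0, 0, -1], [-1.61, 3.68, 0, 0, 0, 0, -1], [0, 0, 0, 0, 0, -0.123, -1], [0, 0, 0, 0, 0, 0, -1], [0, 0, 0, 0, 0, 0, -1]]]}}

```text
time: 21.75
eef_pos: [0.6069, 0.0498, 0.2391]
tcp_rot: [0.9, 0.436, -0.001, -0.0]
contact_force: [0.5, 1.4, -1.3]
opening: 0.44
finger_force: 40.9
```

```bash
python3 - <<'E'
from h import *
c=cam("wrist","pics/w6.png");np.savez("w6.npz",**c);go([.6078,.0503,.1226],51.8)
cr=lambda i,x,y,W,h:cv2.resize(i[y:y+h,x:x+W],(800,600),interpolation=cv2.INTER_CUBIC)
cv2.imwrite("pics/m3.png",cr(c["img"],260,170,133,100)[:,:,::-1])
E
```

```text
tcp [0.607  0.0499 0.2393] yaw 51.75 tilt [-0.0009  0.0001] shift cm [ 0.09  0.05 11.67] rz -0.001
```

View pics/m3.png

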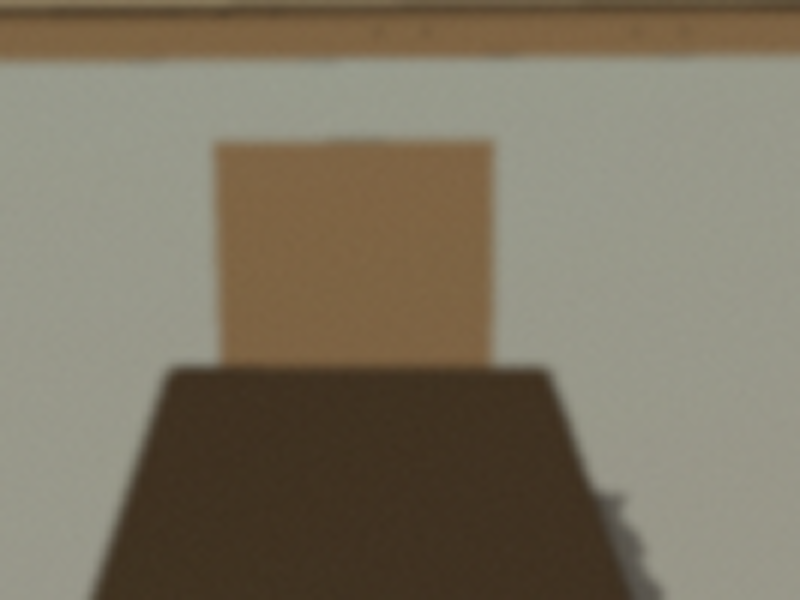

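The crop shows the M3 mark's far edge at full-image y=193.8, with x from 295.7 to 342.1. The held prop's lower far edge is at y=231, x from 287.5 to 351, so the two are almost in line.

Emit:
{"api": "send_rows", "payload": {"series": [[[0.13, -0.07, 0, 0, 0, 0, -1], [0, 0, 2.2, 0, 0, 0, -1], [0, 0, 2.2, 0, 0, 0, -1], [0, 0, 2.2, 0, 0, 0, -1], [0, 0, 2.2, 0, 0, 0, -1], [0, 0, 1.6, 0, 0, 0, -1], [0, 0, 0.7, 0, 0, 0, -1], [0, 0, 0.4, 0, 0, 0, -1], [0, 0, 0.2, 0, 0, 0, -1], [0, 0, 0, 0, 0, 0, -1]]]}}

```text
time: 23.05
eef_pos: [0.608, 0.0508, 0.1234]
tcp_rot: [0.9, 0.437, 0.0, 0.0]
contact_force: [0.4, 0.0, -1.1]
opening: 0.438
finger_force: 40.9
```

Emit:
{"api": "send_rows", "payload": {"series": [[[0, 0, 0, 0, 0, 0, -1], [0, 0, 0, 0, 0, 0, 0], [0, 0, 0, 0, 0, 0, 1], [0, 0, 0, 0, 0, 0, 1], [0, 0, 0, 0, 0, 0, 1], [0, 0, -2.0, 0, 0, 0, 1], [0, 0, -3.5, 0, 0, 0, 1], [0, 0, -3.5, 0, 0, 0, 1], [0, 0, -3.5, 0, 0, 0, 1], [0, 0, -2.5, 0, 0, 0, 1]]]}}

```text
time: 24.3
eef_pos: [0.6083, 0.0508, 0.2769]
tcp_rot: [0.9, 0.437, 0.002, 0.001]
contact_force: [-0.3, -0.4, 0.3]
opening: 1.001
finger_force: 0.0
```

```bash
python3 - <<'E'
from h import *
go([.43,.30,.25],51.8)
E
```

```text
tcp [0.6083 0.0508 0.2769] yaw 51.79 tilt [ 0.0044 -0.0003] shift cm [  8.55 -29.44   2.61] rz -0.0
```

Emit:
{"api": "send_rows", "payload": {"series": [[[0.7, -4.35, 0.4, 0, 0, 0, 1], [0.7, -4.35, 0.4, 0, 0, 0, 1], [0.7, -4.35, 0.4, 0, 0, 0, 1], [0.7, -4.35, 0.4, 0, 0, 0, 1], [0.7, -4.35, 0.4, 0, 0, 0, 1], [0.7, -4.35, 0.4, 0, 0, 0, 1], [0.7, -4.35, 0.4, 0, 0, 0, 1], [0.7, -4.35, 0.4, 0, 0, 0, 1], [0, 0, 0, 0, 0, 0.138, 1], [0, 0, 0, 0, 0, 0.138, 1]]]}}

```text
time: 25.55
eef_pos: [0.3685, 0.3108, 0.2426]
tcp_rot: [0.952, 0.307, 0.001, -0.0]
contact_force: [0.6, -0.4, -0.6]
opening: 1.004
finger_force: 0.0
```

Emit:
{"api": "send_rows", "payload": {"series": [[[0, 0, 0, 0, 0, 0, 1], [0, 0, 0, 0, 0, 0, 1]]]}}

```text
time: 25.8
eef_pos: [0.3691, 0.3101, 0.2417]
tcp_rot: [0.951, 0.31, 0.001, -0.0]
contact_force: [1.2, 0.5, 0.5]
opening: 0.995
finger_force: 0.0
```

```bash
python3 - <<'E'
from h import *
c=cam("wrist","pics/w7.png");np.savez("w7.npz",**c);p=proj(c,[.357,.34,.018])[0];print(p.round());go([.357,.34,.24],36)
x,y=int(p[0])-66,int(p[1])-50;y=max(y,0);print(x,y)
cv2.imwrite("pics/m4.png",cv2.resize(c["img"][y:y+105,x:x+140],(800,600),interpolation=cv2.INTER_CUBIC)[:,:,::-1])
E
```

```text
[290. 201.]
tcp [0.3691 0.31   0.2415] yaw 36.04 tilt [0.0008 0.0005] shift cm [ 0.79 -3.13  0.15] rz 0.001
223 150
```

View pics/m4.png

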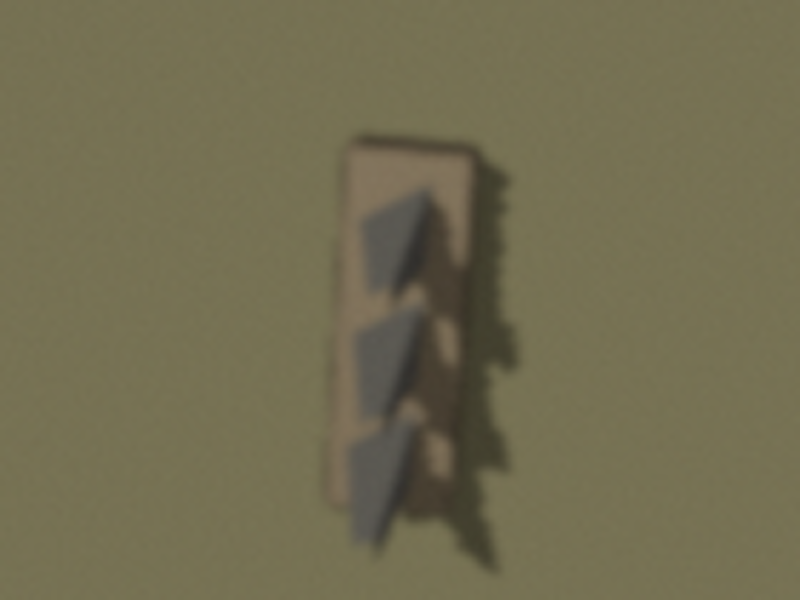

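The crop shows the bar's top corners at about (349,147), (475,155), (333,508) and (456,515), with the cones leaning up-image.

```bash
python3 - <<'E'
from h import *
c=dict(np.load("w7.npz"))
uv=np.array([(349,147),(475,155),(456,515),(333,508)])/5.714+[223,150]
X=back(c,uv,.018)[:,:2]*1000;print(X.round(1),np.linalg.norm(np.diff(X,axis=0),axis=1).round(1))
ce=X.mean(0)/1000;print(ce);d=(X[0]+X[1]-X[2]-X[3]);yaw=np.degrees(np.arctan2(d[1],d[0]));w=X[1]-X[0];print(yaw,np.degrees(np.arctan2(w[1],w[0]))+90)
go([*ce,.005],yaw)
E
```

```text
[[374.4 359.3]
 [386.4 340.4]
 [330.1 304.7]
 [317.7 324. ]] [22.4 66.7 23. ]
[0.35216153 0.33210604]
32.17517405992901 32.485426457242504
tcp [0.3691 0.31   0.2415] yaw 36.04 tilt [0.0008 0.0005] shift cm [-0.09 -2.78 23.65] rz 0.067
```

Emit:
{"api": "send_rows", "payload": {"series": [[[-0.09, -2.78, 0, 0, 0, 0, 1], [0, 0, 0, 0, 0, 0.065, 1], [0, 0, 4.0, 0, 0, 0, 1], [0, 0, 4.0, 0, 0, 0, 1], [0, 0, 4.0, 0, 0, 0, 1], [0, 0, 4.0, 0, 0, 0, 1], [0, 0, 3.0, 0, 0, 0, 1], [0, 0, 2.0, 0, 0, 0, 1], [0, 0, 1.5, 0, 0, 0, 1], [0, 0, 0.5, 0, 0, 0, 1]]]}}

```text
time: 27.1
eef_pos: [0.3517, 0.3318, 0.0102]
tcp_rot: [0.961, 0.278, -0.001, 0.0]
contact_force: [-0.4, -0.1, -0.5]
opening: 1.006
finger_force: 0.0
```

Emit:
{"api": "send_rows", "payload": {"series": [[[0, 0, 0, 0, 0, 0, 1], [0, 0, 0.5, 0, 0, 0, 1], [0, 0, 0, 0, 0, 0, 1]]]}}

```text
time: 27.48
eef_pos: [0.3519, 0.3321, 0.006]
tcp_rot: [0.961, 0.278, 0.0, -0.0]
contact_force: [-0.3, 0.6, -0.4]
opening: 1.002
finger_force: 0.0
```

```bash
python3 - <<'E'
from h import *
go([.3522,.3321,.004],32.3);print(ctrl.get_state()["contact_force"])
E
```

```text
tcp [0.3519 0.3321 0.006 ] yaw 32.25 tilt [0.0003 0.0002] shift cm [0.02 0.02 0.2 ] rz -0.001
[-0.29085378  0.6395247  -0.43414324]
```

Emit:
{"api": "send_rows", "payload": {"series": [[[0, 0, 0.2, 0, 0, 0, 0.2], [0, 0, 0, 0, 0, 0, -0.2], [0, 0, 0, 0, 0, 0, -0.35], [0, 0, 0, 0, 0, 0, -0.45], [0, 0, 0, 0, 0, 0, -0.55], [0, 0, 0, 0, 0, 0, -1], [0, 0, 0, 0, 0, 0, -1], [0, 0, 0, 0, 0, 0, -1]]], "force": 25}}

```text
time: 28.48
eef_pos: [0.352, 0.3322, 0.004]
tcp_rot: [0.961, 0.278, 0.0, -0.0]
contact_force: [0.5, 0.6, 2.4]
opening: 0.271
finger_force: 24.9
```

Emit:
{"api": "send_rows", "payload": {"series": [[[0, 0, -1, 0, 0, 0, -1], [0, 0, -2, 0, 0, 0, -1], [0, 0, -3, 0, 0, 0, -1], [0, 0, -4, 0, 0, 0, -1], [0, 0, -4, 0, 0, 0, -1], [0, 0, -4, 0, 0, 0, -1], [0, 0, -3, 0, 0, 0, -1], [0, 0, -1, 0, 0, 0, -1], [0, 0, 0, 0, 0, 0, -1]]]}}

```text
time: 29.6
eef_pos: [0.3517, 0.332, 0.2238]
tcp_rot: [0.961, 0.278, 0.0, -0.0]
contact_force: [0.3, 1.0, -1.5]
opening: 0.271
finger_force: 24.6
```

```bash
python3 - <<'E'
from h import *
s=cam("side");c=cam("wrist")
go([.5023,-.0839,.25],-38.2)
p=proj(s,ctrl.get_state()["eef_pos"])[0].astype(int);x,y=max(p[0]-65,0),max(p[1]-50,0)
a=cv2.resize(s["img"][y:y+100,x:x+130],(400,300),interpolation=cv2.INTER_CUBIC);b=cv2.resize(c["img"][140:480,110:530],(400,300))
cv2.imwrite("pics/m5.png",np.hstack([a,b])[:,:,::-1])
E
```

```text
tcp [0.3509 0.3315 0.222 ] yaw 32.24 tilt [-0.0027 -0.0017] shift cm [-9.37 43.21 -2.77] rz 1.229
```

View pics/m5.png

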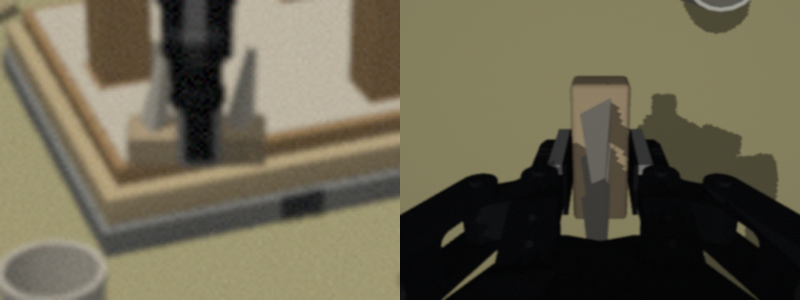

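The side panel shows the bar held level between the fingers. In the wrist panel it sits centred in the tool, with its far edge at full-image y≈237 and its near edge at about 387.

Emit:
{"api": "send_rows", "payload": {"series": [[[-0.3, 1.3, -0.9, 0, 0, 0, -1], [-0.6, 2.8, -0.9, 0, 0, 0, -1], [-0.85, 3.9, -0.9, 0, 0, 0, -1], [-0.85, 3.9, 0, 0, 0, 0, -1], [-0.85, 3.9, 0, 0, 0, 0, -1], [-0.85, 3.9, 0, 0, 0, 0, -1], [-0.85, 3.9, 0, 0, 0, 0, -1], [-0.85, 3.9, 0, 0, 0, 0, -1], [-0.85, 3.9, 0, 0, 0, 0, -1], [-0.85, 3.9, 0, 0, 0, 0, -1]]]}}

```text
time: 30.95
eef_pos: [0.4749, -0.0096, 0.2505]
tcp_rot: [0.961, 0.277, -0.0, -0.0]
contact_force: [0.2, 0.2, -0.8]
opening: 0.277
finger_force: 24.7
```

Emit:
{"api": "send_rows", "payload": {"series": [[[-0.85, 3.9, 0, 0, 0, 0, -1], [-0.6, 2.6, 0, 0, 0, 0, -1], [-0.24, 1.2, 0, 0, 0, 0.05, -1], [0, 0, 0, 0, 0, 0.14, -1], [0, 0, 0, 0, 0, 0.16, -1], [0, 0, 0, 0, 0, 0.16, -1], [0, 0, 0, 0, 0, 0.16, -1], [0, 0, 0, 0, 0, 0.16, -1], [0, 0, 0, 0, 0, 0.16, -1], [0, 0, 0, 0, 0, 0.14, -1]]]}}

```text
time: 32.2
eef_pos: [0.5013, -0.0813, 0.2505]
tcp_rot: [0.959, -0.283, -0.001, -0.0]
contact_force: [0.1, 0.2, -0.9]
opening: 0.271
finger_force: 24.7
```

Emit:
{"api": "send_rows", "payload": {"series": [[[0, 0, 0, 0, 0, 0.1, -1], [0, 0, 0, 0, 0, 0, -1], [0, 0, 0, 0, 0, 0, -1]]]}}

```text
time: 32.58
eef_pos: [0.5016, -0.0815, 0.2507]
tcp_rot: [0.945, -0.327, -0.0, -0.0]
contact_force: [-0.2, 0.8, -0.9]
opening: 0.27
finger_force: 24.7
```

```bash
python3 - <<'E'
from h import *
c=cam("wrist","pics/w8.png");np.savez("w8.npz",**c);go([.5019,-.083,.067],-38.2)
E
```

```text
tcp [ 0.5017 -0.0816  0.2508] yaw -38.18 tilt [-0.0002  0.0001] shift cm [ 0.11  0.09 18.38] rz 0.0
```

View pics/w8.png

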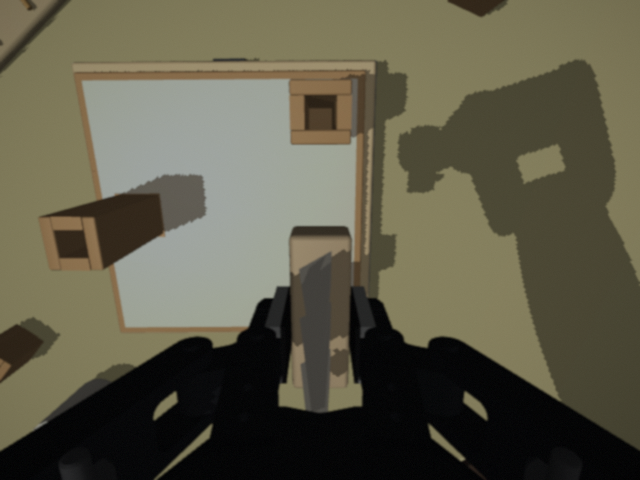

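The view shows the M1 prop's top at (321,112), in line with the held bar at x≈320, and the M3 prop's top at (72,243).

Emit:
{"api": "send_rows", "payload": {"series": [[[0.11, 0.09, 0, 0, 0, 0, -1], [0, 0, 2, 0, 0, 0, -1], [0, 0, 3, 0, 0, 0, -1], [0, 0, 3, 0, 0, 0, -1], [0, 0, 3, 0, 0, 0, -1], [0, 0, 3, 0, 0, 0, -1], [0, 0, 2, 0, 0, 0, -1], [0, 0, 1.2, 0, 0, 0, -1], [0, 0, 0.6, 0, 0, 0, -1], [0, 0, 0, 0, 0, 0, -1]]]}}

```text
time: 33.88
eef_pos: [0.5023, -0.0832, 0.073]
tcp_rot: [0.945, -0.327, 0.0, 0.0]
contact_force: [-0.4, -0.1, -1.9]
opening: 0.274
finger_force: 24.7
```

Emit:
{"api": "send_rows", "payload": {"series": [[[0, 0, 0.2, 0, 0, 0, -1], [0, 0, 0.1, 0, 0, 0, -1], [0, 0, 0.1, 0, 0, 0, -1], [0, 0, 0, 0, 0, 0, -1]]]}}

```text
time: 34.38
eef_pos: [0.5021, -0.0831, 0.0689]
tcp_rot: [0.945, -0.327, 0.0, 0.0]
contact_force: [-0.0, 0.4, -0.9]
opening: 0.275
finger_force: 24.7
```

Emit:
{"api": "send_rows", "payload": {"series": [[[0, 0, 0.1, 0, 0, 0, -1], [0, 0, 0, 0, 0, 0, -1]]]}}

```text
time: 34.62
eef_pos: [0.502, -0.0831, 0.0677]
tcp_rot: [0.945, -0.327, -0.0, -0.0]
contact_force: [-0.3, -0.2, 0.7]
opening: 0.276
finger_force: 24.7
```

Emit:
{"api": "send_rows", "payload": {"series": [[[0, 0, 0.1, 0, 0, 0, -1], [0, 0, 0, 0, 0, 0, -1]]]}}

```text
time: 34.88
eef_pos: [0.502, -0.0831, 0.0667]
tcp_rot: [0.945, -0.327, -0.0, -0.0]
contact_force: [-0.4, 0.2, -0.2]
opening: 0.271
finger_force: 24.7
```

Emit:
{"api": "send_rows", "payload": {"series": [[[0, 0, 0.1, 0, 0, 0, -1], [0, 0, 0, 0, 0, 0, -1]]]}}

```text
time: 35.12
eef_pos: [0.502, -0.0831, 0.0657]
tcp_rot: [0.945, -0.327, -0.0, -0.0]
contact_force: [0.2, -0.5, -1.0]
opening: 0.275
finger_force: 24.7
```

Emit:
{"api": "send_rows", "payload": {"series": [[[0, 0, 0.1, 0, 0, 0, -1], [0, 0, 0, 0, 0, 0, -1]]]}}

```text
time: 35.38
eef_pos: [0.5023, -0.0832, 0.065]
tcp_rot: [0.945, -0.327, 0.0, -0.0]
contact_force: [-0.9, -0.2, 0.1]
opening: 0.278
finger_force: 24.9
```

Emit:
{"api": "send_rows", "payload": {"series": [[[0, 0, 0.05, 0, 0, 0, -1], [0, 0, 0, 0, 0, 0, -1]]]}}

```text
time: 35.62
eef_pos: [0.5023, -0.0832, 0.065]
tcp_rot: [0.945, -0.327, -0.0, 0.0]
contact_force: [-3.1, 0.7, 4.7]
opening: 0.272
finger_force: 25.4
```

Contact is felt: z holds at 65 mm and the force rises by about 5 N. I'll release gently, lift, and go to the tumbler.

Emit:
{"api": "send_rows", "payload": {"series": [[[0, 0, 0, 0, 0, 0, -0.4], [0, 0, 0, 0, 0, 0, -0.2], [0, 0, 0, 0, 0, 0, 0.2], [0, 0, 0, 0, 0, 0, 0.6], [0, 0, 0, 0, 0, 0, 0.6], [0, 0, -0.6, 0, 0, 0, 0.6], [0, 0, -2.0, 0, 0, 0, 0.6], [0, 0, -4, 0, 0, 0, 0.6], [0, 0, -4, 0, 0, 0, 0.6], [0, 0, -4, 0, 0, 0, 0.6]]]}}

```text
time: 36.88
eef_pos: [0.502, -0.0831, 0.2121]
tcp_rot: [0.945, -0.327, 0.0, 0.0]
contact_force: [0.8, 0.3, 0.1]
opening: 0.8
finger_force: 0.0
```

Emit:
{"api": "send_rows", "payload": {"series": [[[0, 0, -4, 0, 0, 0, 1], [0, 0, -2, 0, 0, 0, 1], [-2.81, -3.16, 0, 0, 0, 0, 1], [-2.81, -3.16, 0, 0, 0, 0, 1], [-2.81, -3.16, 0, 0, 0, 0, 1], [-2.81, -3.16, 0, 0, 0, 0, 1], [-2.81, -3.16, 0, 0, 0, 0, 1], [-2.81, -3.16, 0, 0, 0, 0, 1], [-2.81, -3.16, 0, 0, 0, 0, 1], [-2.81, -3.16, 0, 0, 0, 0, 1]]]}}

```text
time: 38.12
eef_pos: [0.4817, 0.256, 0.2709]
tcp_rot: [0.945, -0.327, 0.0, -0.0]
contact_force: [1.0, 0.0, 0.2]
opening: 1.0
finger_force: 0.0
```

Emit:
{"api": "send_rows", "payload": {"series": [[[-2.81, -3.16, 0, 0, 0, 0, 1], [0, 0, 0, 0, 0, -0.1745, 1], [0, 0, 0, 0, 0, -0.1745, 1], [0, 0, 0, 0, 0, -0.1745, 1], [0, 0, 0, 0, 0, -0.1745, 1], [0, 0, 0, 0, 0, -0.1745, 1], [0, 0, 0, 0, 0, -0.1745, 1], [0, 0, 0, 0, 0, -0.1745, 1], [0, 0, 0, 0, 0, -0.1745, 1], [0, 0, 0, 0, 0, -0.1745, 1]]]}}

```text
time: 39.38
eef_pos: [0.4793, 0.2968, 0.2707]
tcp_rot: [0.898, 0.439, 0.0, -0.0]
contact_force: [-0.7, 0.1, -0.1]
opening: 1.0
finger_force: 0.0
```

Emit:
{"api": "send_rows", "payload": {"series": [[[0, 0, 0, 0, 0, 0, 1], [0, 0, 0, 0, 0, 0, 1]]]}}

```text
time: 39.62
eef_pos: [0.4794, 0.2968, 0.2706]
tcp_rot: [0.9, 0.435, 0.0, 0.0]
contact_force: [-0.2, 0.0, 0.1]
opening: 1.002
finger_force: 0.0
```

```bash
cat >> h.py <<'E'
def rim(c,p,z,r=60):
    u,v=map(int,proj(c,p)[0]);im=cv2.cvtColor(c["img"],cv2.COLOR_RGB2HSV);y0,x0=max(v-r,0),max(u-r,0)
    m=((im[...,1]<60)&(im[...,2]>95))[y0:v+r,x0:u+r].astype(np.uint8)
    n,l,st,_=cv2.connectedComponentsWithStats(m);b=1+np.argmax(st[1:,4])
    X=back(c,np.argwhere(l==b)[:,::-1]+[x0,y0],z)[:,:2]*1000
    h=cv2.convexHull(X.astype(np.float32));return (u,v),cv2.fitEllipse(h)
E
python3 - <<'E'
from h import *
c=cam("wrist","pics/w9.png");r=rim(c,[.4797,.2968,.08],.08);print(r)
go([.4797,.2968,.027],51.8)
s=cam("scene","pics/s9.png");i=s["img"][195:285,210:330];cv2.imwrite("pics/m6.png",cv2.resize(i,(800,600),interpolation=cv2.INTER_CUBIC)[:,:,::-1])
E
```

```text
((320, 214), ((479.7177734375, 297.2377014160156), (63.97426986694336, 64.36190032958984), 113.31559753417969))
tcp [0.4794 0.2968 0.2705] yaw 51.64 tilt [0.0002 0.0001] shift cm [1.000e-02 2.000e-02 2.435e+01] rz -0.003
```

View pics/m6.png

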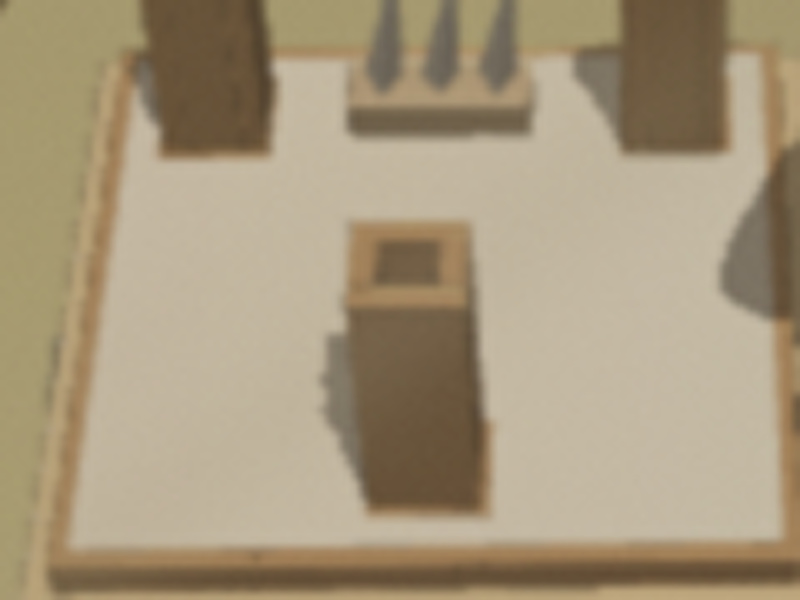

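All three props stand on their marks, and the cone pack stands midway between the front pair with its row along the front edge. The back prop's near foot is at (425,510), with a thin mark sliver showing. The tumbler is centred under the tool, so I'll descend.

Emit:
{"api": "send_rows", "payload": {"series": [[[0.05, 0, 4, 0, 0, 0, 1], [0, 0, 4, 0, 0, 0, 1], [0, 0, 4, 0, 0, 0, 1], [0, 0, 3, 0, 0, 0, 1], [0, 0, 3, 0, 0, 0, 1], [0, 0, 2.5, 0, 0, 0, 1], [0, 0, 2, 0, 0, 0, 1], [0, 0, 1.2, 0, 0, 0, 1], [0, 0, 0.6, 0, 0, 0, 1], [0, 0, 0, 0, 0, 0, 1]]]}}

```text
time: 40.98
eef_pos: [0.48, 0.2973, 0.0275]
tcp_rot: [0.9, 0.436, 0.0, 0.0]
contact_force: [-0.2, -0.8, -0.6]
opening: 1.001
finger_force: 0.0
```

Emit:
{"api": "send_rows", "payload": {"series": [[[0, 0, 0, 0, 0, 0, 0.7], [0, 0, 0, 0, 0, 0, 0.55], [0, 0, 0, 0, 0, 0, 0.45], [0, 0, 0, 0, 0, 0, 0.35], [0, 0, 0, 0, 0, 0, 0.25], [0, 0, 0, 0, 0, 0, 0], [0, 0, 0, 0, 0, 0, -0.5], [0, 0, 0, 0, 0, 0, -1], [0, 0, 0, 0, 0, 0, -1], [0, 0, 0, 0, 0, 0, -1]]], "force": 25}}

```text
time: 42.22
eef_pos: [0.4806, 0.2973, 0.0284]
tcp_rot: [0.9, 0.436, 0.001, 0.0]
contact_force: [-0.5, -2.3, 5.4]
opening: 0.706
finger_force: 18.1
```

Emit:
{"api": "send_rows", "payload": {"series": [[[0, 0, -0.5, 0, 0, 0, -1], [0, 0, -1.5, 0, 0, 0, -1], [0, 0, -3, 0, 0, 0, -1], [0, 0, -4, 0, 0, 0, -1], [0, 0, -4, 0, 0, 0, -1], [0, 0, -4, 0, 0, 0, -1], [0, 0, -3, 0, 0, 0, -1], [0, 0, -1.5, 0, 0, 0, -1], [0, 0, -0.5, 0, 0, 0, -1], [0, 0, 0, 0, 0, 0, -1]]]}}

```text
time: 43.48
eef_pos: [0.4792, 0.297, 0.2463]
tcp_rot: [0.9, 0.436, -0.001, -0.0]
contact_force: [0.2, -0.0, -2.4]
opening: 0.707
finger_force: 19.6
```

```bash
python3 - <<'E'
from h import *
go([.5552,-.0165,.25],51.8)
s=cam("side");c=cam("wrist");e=ctrl.get_state()["eef_pos"]
p=proj(s,e)[0].astype(int);x,y=max(p[0]-65,0),max(p[1]-50,0)
a=cv2.resize(s["img"][y:y+100,x:x+130],(400,300),interpolation=cv2.INTER_CUBIC);b=cv2.resize(c["img"],(400,300))
cv2.imwrite("pics/m7.png",np.hstack([a,b])[:,:,::-1])
# placed tops as seen before cones went down
w=dict(np.load("w8.npz"))
for P in ([.569,-.136,.161],[.608,.051,.161]): print(sq(w,proj(w,P)[0],.161,40))
E
```

```text
tcp [0.4792 0.297  0.2463] yaw 51.76 tilt [-0.0017 -0.0006] shift cm [-19.92  25.37  -0.37] rz -0.001
(array([ 0.57025391, -0.13649249]), 51.85177993774414, (47.295204162597656, 41.9655647277832), 3389)
(array([0.60666486, 0.05052533]), 51.82422637939453, (37.565643310546875, 38.26881408691406), 2114)
```

View pics/m7.png

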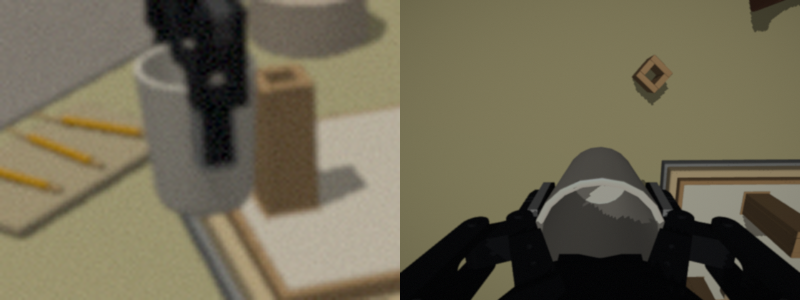

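The tumbler is held upright, with its rim level in the side panel and centred between the fingers in the wrist panel. I'll carry it to the shelf middle.

Emit:
{"api": "send_rows", "payload": {"series": [[[-0.98, 1.25, 0, 0, 0, 0, -1], [-2.0, 2.54, 0, 0, 0, 0, -1], [-2.57, 3.27, 0, 0, 0, 0, -1], [-2.57, 3.27, 0, 0, 0, 0, -1], [-2.57, 3.27, 0, 0, 0, 0, -1], [-2.57, 3.27, 0, 0, 0, 0, -1], [-2.57, 3.27, 0, 0, 0, 0, -1], [-2.0, 2.54, 0, 0, 0, 0, -1], [-1.4, 1.75, 0, 0, 0, 0, -1], [-0.73, 0.93, 0, 0, 0, 0, -1]]]}}

```text
time: 44.82
eef_pos: [0.5551, -0.0185, 0.2466]
tcp_rot: [0.9, 0.436, -0.001, -0.0]
contact_force: [0.2, 0.8, -1.4]
opening: 0.713
finger_force: 19.8
```

Emit:
{"api": "send_rows", "payload": {"series": [[[0, 0, 0, 0, 0, 0, -1], [0, 0, 0, 0, 0, 0, -1], [0, 0, 0, 0, 0, 0, -1]]]}}

```text
time: 45.2
eef_pos: [0.5552, -0.0157, 0.2473]
tcp_rot: [0.899, 0.437, -0.0, -0.0]
contact_force: [-0.4, -0.0, -1.2]
opening: 0.705
finger_force: 19.8
```

```bash
python3 - <<'E'
from h import *
c=cam("wrist","pics/w10.png");go([.5549,-.0167,.092],51.8)
E
```

```text
tcp [ 0.5552 -0.0158  0.2474] yaw 51.83 tilt [0.0001 0.0001] shift cm [-0.09  0.03 15.54] rz 0.0
```

View pics/w10.png

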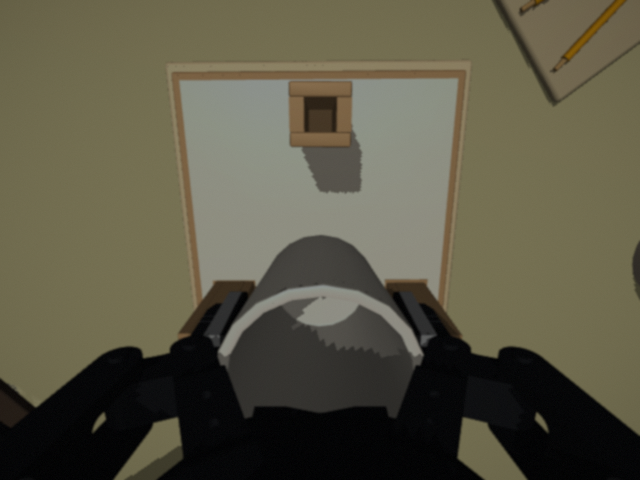

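The view is symmetric: the M3 prop's top is at (321,114), the front props are at x≈215 and x≈425, and the tumbler is at x≈321.

Emit:
{"api": "send_rows", "payload": {"series": [[[-0.08, 0.03, 0.5, 0, 0, 0, -1], [0, 0, 2, 0, 0, 0, -1], [0, 0, 2.5, 0, 0, 0, -1], [0, 0, 2.5, 0, 0, 0, -1], [0, 0, 2.5, 0, 0, 0, -1], [0, 0, 2.5, 0, 0, 0, -1], [0, 0, 1.5, 0, 0, 0, -1], [0, 0, 0.8, 0, 0, 0, -1], [0, 0, 0.5, 0, 0, 0, -1], [0, 0, 0, 0, 0, 0, -1]]]}}

```text
time: 46.5
eef_pos: [0.5554, -0.0174, 0.0946]
tcp_rot: [0.9, 0.436, 0.0, 0.0]
contact_force: [0.5, -0.3, -1.5]
opening: 0.707
finger_force: 19.8
```

Emit:
{"api": "send_rows", "payload": {"series": [[[0, 0, 0.1, 0, 0, 0, -1], [0, 0, 0, 0, 0, 0, -1]]]}}

```text
time: 46.75
eef_pos: [0.5555, -0.0175, 0.0939]
tcp_rot: [0.9, 0.436, 0.0, 0.0]
contact_force: [-0.1, 0.3, -2.1]
opening: 0.703
finger_force: 19.8
```

Emit:
{"api": "send_rows", "payload": {"series": [[[0, 0, 0.1, 0, 0, 0, -1], [0, 0, 0, 0, 0, 0, -1]]]}}

```text
time: 47.0
eef_pos: [0.5551, -0.0174, 0.0924]
tcp_rot: [0.9, 0.436, 0.0, 0.0]
contact_force: [-0.8, 0.6, -2.0]
opening: 0.709
finger_force: 19.9
```

Emit:
{"api": "send_rows", "payload": {"series": [[[0, 0, 0.1, 0, 0, 0, -1], [0, 0, 0, 0, 0, 0, -1]]]}}

```text
time: 47.25
eef_pos: [0.555, -0.0174, 0.0912]
tcp_rot: [0.9, 0.436, -0.0, -0.0]
contact_force: [-0.3, -0.4, -1.5]
opening: 0.708
finger_force: 19.9
```

Emit:
{"api": "send_rows", "payload": {"series": [[[0, 0, 0.1, 0, 0, 0, -1], [0, 0, 0, 0, 0, 0, -1]]]}}

```text
time: 47.5
eef_pos: [0.555, -0.0174, 0.0902]
tcp_rot: [0.9, 0.436, -0.0, -0.0]
contact_force: [-0.5, -0.8, -1.5]
opening: 0.707
finger_force: 19.8
```

Emit:
{"api": "send_rows", "payload": {"series": [[[0, 0, 0.08, 0, 0, 0, -1], [0, 0, 0, 0, 0, 0, -1]]]}}

```text
time: 47.75
eef_pos: [0.5551, -0.0174, 0.0895]
tcp_rot: [0.9, 0.436, -0.0, -0.0]
contact_force: [-0.3, -0.6, -1.3]
opening: 0.708
finger_force: 19.9
```

Emit:
{"api": "send_rows", "payload": {"series": [[[0, 0, 0.06, 0, 0, 0, -1], [0, 0, 0, 0, 0, 0, -1]]]}}

```text
time: 48.0
eef_pos: [0.5552, -0.0174, 0.0895]
tcp_rot: [0.9, 0.436, -0.0, -0.0]
contact_force: [-2.8, -0.4, 3.4]
opening: 0.708
finger_force: 19.8
```

Contact made. I'll open gradually, rise straight up and look.

Emit:
{"api": "send_rows", "payload": {"series": [[[0, 0, 0, 0, 0, 0, 0.45], [0, 0, 0, 0, 0, 0, 0.55], [0, 0, 0, 0, 0, 0, 0.7], [0, 0, 0, 0, 0, 0, 0.85], [0, 0, 0, 0, 0, 0, 1], [0, 0, 0, 0, 0, 0, 1], [0, 0, -0.5, 0, 0, 0, 1], [0, 0, -1.5, 0, 0, 0, 1], [0, 0, -3, 0, 0, 0, 1], [0, 0, -4, 0, 0, 0, 1]]]}}

```text
time: 49.25
eef_pos: [0.5546, -0.0173, 0.1801]
tcp_rot: [0.9, 0.436, -0.0, -0.0]
contact_force: [0.2, 0.3, -0.6]
opening: 0.997
finger_force: 0.0
```

Emit:
{"api": "send_rows", "payload": {"series": [[[0, 0, -4, 0, 0, 0, 1], [0, 0, -4, 0, 0, 0, 1], [0, 0, -4, 0, 0, 0, 1], [-3, 0, 0, 0, 0, 0, 1], [-3, 0, 0, 0, 0, 0, 1], [0, 0, 0, 0, 0, 0, 1], [0, 0, 0, 0, 0, 0, 1]]]}}

```text
time: 50.12
eef_pos: [0.5182, -0.0643, 0.2997]
tcp_rot: [0.9, 0.436, 0.001, 0.0]
contact_force: [0.4, -0.7, -1.2]
opening: 0.998
finger_force: 0.0
```

```bash
python3 - <<'E'
from h import *
c=cam("wrist","pics/w11.png");s=cam("side")
print("tumbler",rim(c,[.5549,-.017,.141],.141))
for P in ([.5692,-.136,.161],[.436,-.031,.161],[.608,.051,.161]):
    try: print(sq(c,proj(c,P)[0],.161,42))
    except Exception as e: print(e)
a=cv2.resize(s["img"][150:400,150:450],(400,300),interpolation=cv2.INTER_CUBIC);b=cv2.resize(c["img"],(400,300))
cv2.imwrite("pics/m8.png",np.hstack([a,b])[:,:,::-1])
E
```

```text
tumbler ((319, 151), ((552.2868041992188, -19.892704010009766), (122.26538848876953, 133.7709503173828), 56.917362213134766))
(array([ 0.56823743, -0.13508189]), 52.19694900512695, (38.509620666503906, 37.20198440551758), 1347)
(array([ 0.43640134, -0.02925392]), 51.72782897949219, (37.582237243652344, 37.95262145996094), 1340)
(array([0.60646155, 0.04975245]), 51.765586853027344, (34.21452713012695, 57.677955627441406), 2139)
```

View pics/m8.png

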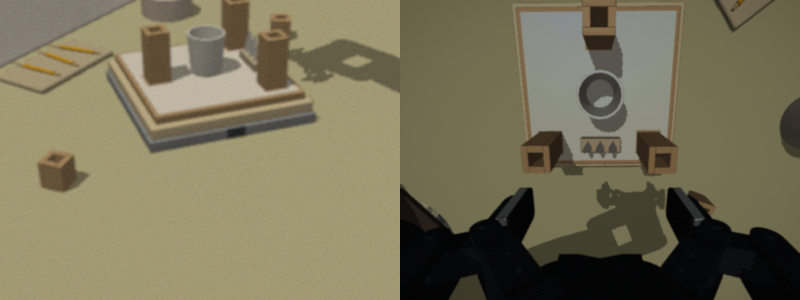

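Everything stands: the tumbler is at (600,95) in the middle, the props are on all three marks, the cones sit midway along the front at (600,147), and the short props are untouched. The gripper is clear, so I'm handing in.

```bash
python3 -c "
from plant import ctrl
print(ctrl.sign_off())"
```

```text
the job is handed in; nothing more can be done
None
```

I handed the job in at about 50 s: the last camera views show the three tall props on their marks, the cones midway along the front edge, the tumbler upright in the middle of the shelf, and the short props where they were.

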